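Push the wash caddy home into the corner of the ledge

TASK

Push the closed plastic caddy along the slab into the corner between the timber kerb and the brick block, so that its long back side sits flat against the kerb and its end is up against the block. Only push it: do not lift or tip it. Leave the bowl, brush, washboard and basin where they are, and take the hand away at the end.

Things in the scene. Friction and masses are not known exactly. Their poses are not given: they have to be found in the camera images.
- caddy: Loose closed caddy, grey box, white lid: 100 (x) by 160 (y) by 70 mm (76 with flat carrying bar), 0.3 to 0.65 kg. Origin: centre of underside. Its -x long face (robot side) has a rigid black latch at mid-length, 28 mm wide, standing out 6 mm, 35 to 65 mm up. Its +x long face is the plain back for the kerb; ends plain. Lid does not move. Starts turned up to 0.45 rad from the kerb's axes.
- kerb: Timber kerb fixed to the slab, beyond the caddy: 50 mm (its x) by 660 mm (its y) by 45 mm high. Origin at the centre of its underside. Its +x axis points away from the robot; its near face, 25 mm from the origin on the -x side, is the stop for the caddy's back.
- block: Brick block fixed to the slab just in front of the kerb, 130 (x) by 100 (y) by 55 mm high, axes parallel to the kerb's. Origin: centre of underside. Stands near the left or right end of the kerb, differing from start to start; its face towards the kerb's middle, 50 mm from its origin along y, is the stop for the caddy's end.
- bowl: Loose stainless steel bowl, 130 mm across and 55 mm high, in front of the kerb at the end opposite the block; not to be disturbed. Origin at the centre of its underside.
- brush: Loose wooden nail brush with red arched handle, 92 by 40 mm, 54 mm high, to the right on the robot's side; not to be disturbed. Origin at the centre of its underside.
- washboard: Loose ribbed wooden washboard lying flat, 460 (its x) by 212 mm, 22 mm high, off to the left; not to be disturbed. Origin at the centre of its underside.
- basin: Orange plastic basin upside down, 336 mm across, 125 mm high, off to the right; not to be disturbed. Origin at the centre of its rim plane on the slab.
Things that resemble listed ones, but are neither listed nor needed, are in the scene too. What is shaped like the caddy but red is not meant. There is more than one size of the block; the job needs the smaller.

How it is judged:
By the outcome, as a careful person would: the job done as asked, in the order asked, and still so for the second after the job is handed in, with the robot touching nothing.
It also fails if it takes over 54 s, if anything falls off the work surface, if the arm or the gripper's body presses on something with over 40 N, if the wrist force passes 120 N, or if a joint passes its speed limit or range.

ROBOT

A 7-joint arm with a two-finger parallel gripper is mounted at the origin on the work surface. World frame = base frame: x ahead of the robot, y to its left, z up, the work surface at z = 0. Lengths are in m, angles in rad, forces in N, time in s.
With the tool pointing down it reaches from about 0.4 to 0.85 m from the base axis. Payload 6.9 kg.
Tool frame: the origin (TCP) lies on the front face of the gripper's body, between the roots of the fingers; the fingertips stand bot.tips_ahead ahead of it and the grasp point (between the pads) lies 54 mm ahead of it (bot.tips_ahead is the distance from the TCP to the fingertips, in m); z points along the fingers, x is the direction in which the jaws open and shut, and the axes are right-handed (so a half turn about z gives the same grasp; the last joint's range is limited). The gripper opens to 85 mm and grips with 20 to 120 N. Pads are 22 mm wide; open, the fingers measure 114 mm over their backs; the gripper's body (76 mm by 85 mm) begins 54 mm behind the grasp point. The pads swing forward as they close: fully open they stand 13 mm farther back than shut.
Start: joints at [1.23, 0.507, -0.238, 1.5, 0.126, 1.149, -0.155], TCP at [0.269, -0.564, 0.304] pointing down, gripper open.
Joint ranges: [-3.08, 3.08], [-0.24, 2.05], [-1.43, 1.35], [0, 2.5], [-1.52, 4.66], [0.17, 1.96], [-2.89, 2.89]. Speed limits (rad/s): [2.39, 2.39, 3.14, 3.14, 3.14, 3.14, 3.14].

INTERFACE

Orientations are given as a unit quaternion [x, y, z, w].
In Python, from cell import bot, cams gives the robot as it stands.
- The arm moves only by the tool apply_moves, never from a script. Its argument "targets" is a list of rows, each a list of 7 numbers: the closure, from 0 (fully open) to 1 (shut), then the shift along the tool's x, y, z normalised to -1 to 1, where 1 is 0.03 m, then the turn, a rotation vector about the tool's x, y, z normalised to -1 to 1, where 1 is 120 degrees. A call has 1 to 8 rows; each row shifts and turns the commanded pose from where the row before left it, along the tool's axes as they then stand; what a row does not reach is not made up. A row lasts 1/12 s, in which the tool goes at most 41.7 mm and 7.16 degrees, less where a joint would pass 70% of its speed; a pose out of reach is approached as far as the arm can. A call with a number of a shift or a turn outside -1 to 1 is refused whole. A call with a gripper value outside its range is refused whole. The fingers move at their own pace and stop on an object; "force" is the grip in N (left out, the last holds). Time passes only in rows, so rows that do not move let the fingers close. It gives the time, the measured TCP pose, the force and the opening at its end, in the units of the state.
- bot.observe(): the state, without advancing time (a new reading comes with each control period).
- cams.capture(name): name is "scene" or "top" or "wrist"; returns a dict with "image" (480x640x3 uint8, red, green, blue), "mtx" (3x3 intrinsics, pixels), "distortion" ([k1, k2, p1, p2, k3] as OpenCV has them; the pictures are not rectified), "rvec" (rotation vector, rad) and "tvec" (3), from world to camera coordinates, as OpenCV has them; the wrist camera has in their place "hand_eye" (4x4, takes a point from camera to tool coordinates, whose origin is the TCP and whose axes are the tool frame's). Camera axes: x right, y down, z forward; pixel columns grow to the right and rows downward; lengths in m; the calibration is good to about 2 mm. A picture is of the moment at which its call begins: read the wrist's pose just before it. There is no depth.
- bot.job_done(): hands the job in, once; it reports no verdict.
Trained networks look in a picture, given as the dict that the camera call returned (one of the last four; its "shot" number tells which), for a name from the list of things; names that differ only in an ending like _2 or _b are one class to them, and where a whole thing is asked for, a point or a joint stands for the part that bears it (a point fixed in the world has none). Each returns a list of dicts, best first, with "score" (0 to 1); they miss things now and then, are a little off and sometimes report something else, mostly with a low value. They report only what shows in the picture. A call takes as long as a camera call. They do not tell look-alikes from the thing itself.
- cams.outline_of(thing, picture): "pixels" (480x640 bool, what is visible of it) and "box" ([left, top, right, bottom] in pixels, round what is visible of it).
- cams.mark_of(thing, picture): "at" ([row, column] in pixels: a listed point, or the origin of a listed thing).
The state is a dict: "time_s": time; "joint_positions": joint angles; "qvel": joint speeds; "effort": joint torques, N m; "tool_pos": TCP position; "tool_rot": TCP orientation; "contact_force": force on the tool from outside, world axes, zero at the start; "ft_torque": the same for the moment, N m; "finger_gap": finger opening in m.
Only numpy, scipy, OpenCV 4.12 (cv2) and the standard library are available. Lean on these libraries where they do the work, as an engineer would, in place of code of your own. Each camera call takes 0.05 s, during which the arm holds its last target. There are 200 camera calls.

## Working session

There is one attempt and no reset: what is moved stays moved. The work goes in short steps, Python scripts to look and compute and a tool call to move; the robot and the scene stay as the last step left them, time stands still between calls to the robot, and variables do not carry over. Pictures are saved under pics/ and viewed, about 8 in all and at most 12, crops included, and the job is handed in when it is done.

Besides the shell and the picture viewer there is one more tool, called after "Request:" by a JSON object that holds its "api" and its "payload". apply_moves: Moves the arm, as the interface text tells. Its arguments: {"type":"object","properties":{"targets":{"type":"array","items":{"type":"array","items":{"type":"number","minimum":-1,"maximum":1}}},"force":{"type":"number"}},"required":["targets"]}

```bash
mkdir -p pics; ls
cat > h.py <<'E'
import numpy as np, cv2
from scipy.spatial.transform import Rotation as R
from cell import bot, cams
def ray(c, px):  # px Nx2 (col,row) -> camera center, dirs in world
    u=cv2.undistortPoints(np.array(px,float).reshape(-1,1,2),c["mtx"],np.array(c["distortion"])).reshape(-1,2)
    d=np.c_[u,np.ones(len(u))]; Rm=cv2.Rodrigues(np.array(c["rvec"],float))[0]; t=np.array(c["tvec"],float).ravel()
    return -Rm.T@t, d@Rm
def onplane(c,px,z):
    o,d=ray(c,px); s=(z-o[2])/d[:,2]; return o+d*s[:,None]
def proj(c,P):
    return cv2.projectPoints(np.array(P,float).reshape(-1,1,3),np.array(c["rvec"],float),np.array(c["tvec"],float),c["mtx"],np.array(c["distortion"]))[0].reshape(-1,2)
def save(n,im): cv2.imwrite("pics/"+n+".png",cv2.cvtColor(np.ascontiguousarray(im),cv2.COLOR_RGB2BGR))
E
python3 - <<'E'
from h import *
s=bot.observe(); print({k:np.round(v,3) for k,v in s.items()}, bot.tips_ahead)
t=cams.capture("top"); c=cams.capture("scene")
save("top0",t["image"]); save("scene0",c["image"])
import pickle; pickle.dump((t,c),open("p0.pkl","wb"))
for n in ["caddy","kerb","block","bowl","brush","washboard","basin"]:
  for nm,p in (("top",t),("scene",c)):
    for o in cams.outline_of(n,p)[:3]: print(n,nm,"box",np.round(o["box"]),round(o["score"],2))
    for o in cams.mark_of(n,p)[:3]:
      a=o["at"]; print(n,nm,"mark",np.round(a),round(o["score"],2),np.round(onplane(p,[[a[1],a[0]]],0)[0],3))
E
```

```text
pics
{'time_s': np.float64(0.0), 'joint_positions': array([ 1.23 ,  0.508, -0.237,  1.501,  0.126,  1.149, -0.155]), 'qvel': array([-0.001,  0.001,  0.   ,  0.001,  0.   , -0.001,  0.001]), 'effort': array([-1.0000e-03, -6.2059e+01, -2.1870e+00, -2.4965e+01,  1.3000e-02,
        1.2000e-02, -0.0000e+00]), 'tool_pos': array([ 0.269, -0.564,  0.303]), 'tool_rot': array([ 0.846, -0.533, -0.001, -0.   ]), 'contact_force': array([-0.896, -0.375,  0.022]), 'ft_torque': array([0.014, 0.044, 0.01 ]), 'finger_gap': np.float64(0.085)} 0.0726
caddy top box [356. 305. 412. 345.] 0.73
caddy top box [324. 230. 384. 268.] 0.71
caddy top mark [326. 382.] 0.82 [ 0.275 -0.201  0.   ]
caddy top mark [248. 349.] 0.67 [ 0.53  -0.088  0.   ]
caddy top mark [219. 409.] 0.59 [ 0.629 -0.284  0.   ]
caddy scene box [196. 214. 256. 263.] 0.89
caddy scene box [267. 239. 333. 299.] 0.66
caddy scene mark [276. 300.] 0.61 [ 0.524 -0.088  0.   ]
caddy scene mark [247. 231.] 0.57 [ 0.296 -0.194 -0.   ]
kerb top box [234. 177. 436. 219.] 0.73
kerb top mark [200. 332.] 0.64 [ 0.688 -0.026  0.   ]
kerb scene box [246. 
[... 552 characters left out ...]
owl top mark [219. 408.] 0.8 [ 0.63  -0.282  0.   ]
bowl scene box [228. 299. 284. 348.] 0.72
bowl scene mark [336. 254.] 0.6 [ 0.634 -0.299  0.   ]
brush top box [412. 275. 443. 292.] 0.54
brush top mark [281. 422.] 0.89 [ 0.426 -0.331  0.   ]
brush scene box [187. 273. 218. 305.] 0.95
brush scene mark [293. 203.] 0.93 [ 0.421 -0.342 -0.   ]
washboard top mark [261. 147.] 0.95 [0.469 0.583 0.   ]
washboard scene box [389. 147. 523. 233.] 0.81
washboard scene mark [188. 449.] 0.95 [0.468 0.582 0.   ]
basin top box [457. 237. 561. 341.] 0.6
basin top mark [284. 507.] 0.67 [ 0.423 -0.615  0.   ]
basin scene box [ 40. 263. 172. 387.] 0.86
basin scene mark [331. 105.] 0.82 [ 0.396 -0.614  0.   ]
```

Run:
```python
import pickle,cv2
from h import save
t,c=pickle.load(open("p0.pkl","rb"))
save("top0c",cv2.resize(t["image"][160:350,190:460],None,fx=2.9,fy=2.9,interpolation=cv2.INTER_CUBIC))
```

```text
(no output)
```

View pics/top0c.png

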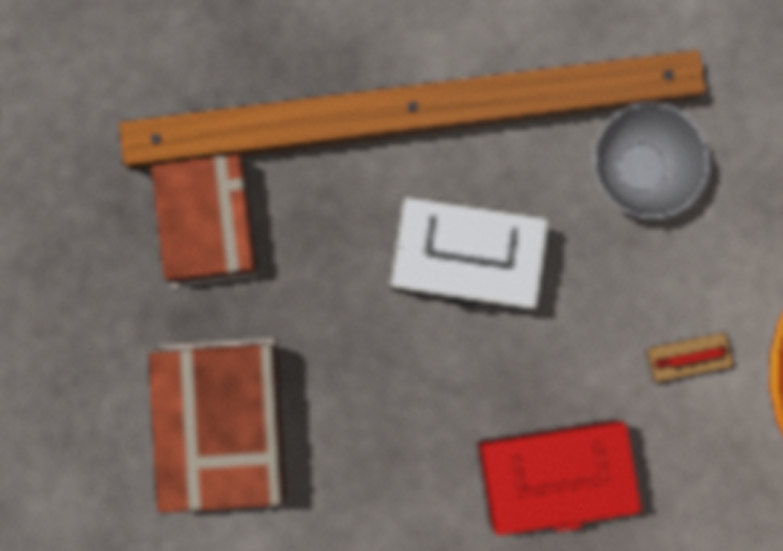

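View pics/scene0.png

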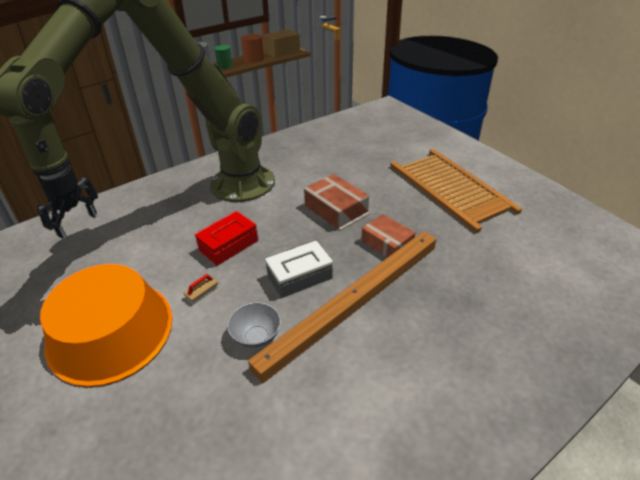

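The scene picture and the crop show two caddy-shaped boxes: the white-lidded grey caddy at top (353,246), and a red one at (382,326), which isn't the target. There are also two blocks: the small one at (260,235) touching the kerb's left end, and a large one at (264,304), not needed. I'm choosing the white caddy and the small block. Next I'll measure both accurately.

```bash
cat >> h.py <<'E'
from scipy.optimize import least_squares
def rect(x,y,a,lx,ly,z):
    c,s=np.cos(a),np.sin(a)
    return [[x+c*u-s*v,y+s*u+c*v,z] for u,v in((lx,ly),(lx,-ly),(-lx,-ly),(-lx,ly))]
def blob(c,lo,hi,near,rad=40):
    h=cv2.cvtColor(c["image"],cv2.COLOR_RGB2HSV); m=cv2.inRange(h,lo,hi)
    k=np.zeros_like(m); cv2.circle(k,tuple(int(v) for v in near),rad,255,-1); m&=k
    n,l,st,ce=cv2.connectedComponentsWithStats(m); i=1+np.argmax(st[1:,4]); return (l==i).astype(np.uint8)
def fit(c,m,lx,ly,z,p0):
    """fit rectangle top to mask contour: max-overlap through contour point distance"""
    cn=max(cv2.findContours(m,cv2.RETR_EXTERNAL,cv2.CHAIN_APPROX_NONE)[0],key=cv2.contourArea)
    P=onplane(c,cv2.convexHull(cn).reshape(-1,2) if False else cn.reshape(-1,2),z)[:,:2]
    def f(p):
        d=P-p[:2]; co,s=np.cos(p[2]),np.sin(p[2]); q=np.abs(np.c_[co*d[:,0]+s*d[:,1],-s*d[:,0]+co*d[:,1]])-[lx,ly]
        return np.where((q>0).all(1),np.hypot(*q.T),q.max(1))+0.0015
    r=least_squares(f,p0,loss="soft_l1",f_scale=.003); return r.x,np.sqrt(np.mean(r.fun**2))
LID=((0,0,170),(180,50,255)); KERB=((8,110,80),(20,255,255)); BRK=((0,70,60),(10,200,255))
E
python3 - <<'E'
from h import *
import pickle
t,c=pickle.load(open("p0.pkl","rb"))
m=blob(t,*LID,(353,246)); print("lid",m.sum(),fit(t,m,.05,.08,.07,[.53,-.09,-.15]))
m2=blob(c,*LID,(300,265)); print("lid sc",m2.sum(),fit(c,m2,.05,.08,.07,[.53,-.09,-.15]))
k=blob(t,*KERB,(332,200),120); print("kerb",k.sum(),fit(t,k,.025,.33,.045,[.688,-.026,.12]))
k2=blob(c,*KERB,(350,300),130); print("kerb sc",k2.sum(),fit(c,k2,.025,.33,.045,[.688,-.026,.12]))
for z in (0.045,):
  print(onplane(t,[[190+a/2.9,160+b/2.9] for a,b in((127,165),(705,92))],z))
print("block face",onplane(t,[[190+a/2.9,160+b/2.9] for a,b in((240,155),(252,272))],.055))
o=cams
im=t["image"].copy()
vis=[cv2.resize(x*255,None,fx=1,fy=1) for x in(m,k)]
pk=fit(t,k,.025,.33,.045,[.688,-.026,.12])[0]; pc=fit(t,m,.05,.08,.07,[.53,-.09,-.15])[0]
big=cv2.resize(im[160:350,190:460],None,fx=2.9,fy=2.9)
bx=pk[:2]+R.from_euler('z',pk[2]).as_matrix()[:2,:2]@[-.025-.065,.23]
print("block guess",bx)
for P in(rect(*pk,.025,.33,.045),rect(*pc,.05,.08,.07),rect(*bx,pk[2],.065,.05,.055)):
  cv2.polylines(big,[((proj(t,P)-[190,160])*2.9+1.4).astype(int)],True,(0,255,0),1)
save("fit0",big)
E
```

```text
lid 1314 (array([ 0.52705672, -0.089791  , -0.12492332]), np.float64(0.002348696070605086))
lid sc 1356 (array([ 0.52836863, -0.09277189, -0.12961605]), np.float64(0.0010389022010692482))
kerb 3140 (array([ 0.69004897, -0.02563061,  0.15219526]), np.float64(0.0019506246413541655))
kerb sc 5092 (array([ 0.69707338, -0.02982085,  0.15627368]), np.float64(0.03665719955025032))
[[ 0.61610454  0.29071461  0.045     ]
 [ 0.71542487 -0.35491625  0.045     ]]
block face [[0.62875022 0.16350184 0.055     ]
 [0.49906944 0.14571557 0.055     ]]
block guess [0.56621939 0.18806598]
```

View pics/fit0.png

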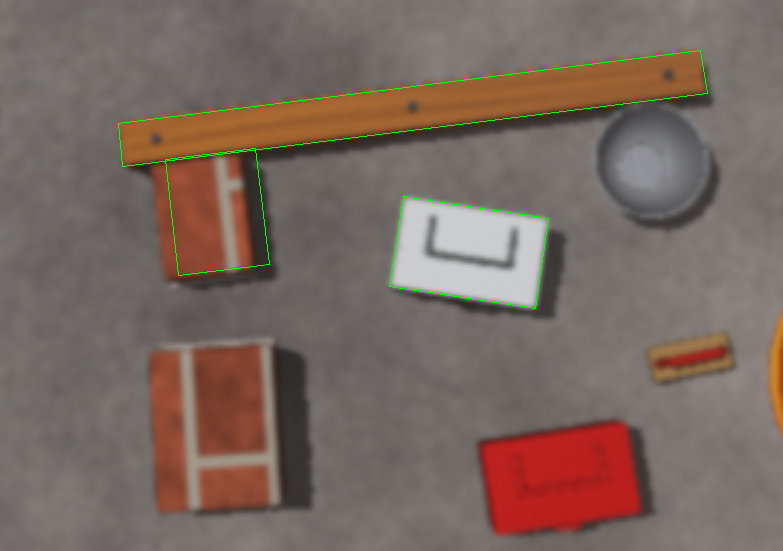

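Fit is good: the overlay matches both lid and kerb. The kerb is at (0.690,-0.026) with yaw 0.152, and the block's face is at about 0.197 along the kerb's y. The caddy is at (0.528,-0.091) with yaw -0.127. The plan is to push its front face onto the kerb with two fingers straddling the latch, then push its end along to the block, then nudge it flat.

```bash
cat >> h.py <<'E'
KX,KY,KA=0.690,-0.0265,0.153
def k2w(u,v): return np.array([KX+np.cos(KA)*u-np.sin(KA)*v, KY+np.sin(KA)*u+np.cos(KA)*v])
def w2k(p): d=np.array(p[:2])-[KX,KY]; return np.array([np.cos(KA)*d[0]+np.sin(KA)*d[1],-np.sin(KA)*d[0]+np.cos(KA)*d[1]])
def down(yaw,tilt=0): # tool x at world angle yaw, z down, then tilt about tool x
    return R.from_euler('z',yaw)*R.from_euler('x',np.pi)*R.from_rotvec([tilt,0,0])
def plan(tip,yaw,tilt,n,g,tips=None,start=None):
    tips=tips or bot.tips_ahead; s=bot.observe()
    p,q=start or (np.array(s["tool_pos"]),R.from_quat(s["tool_rot"]))
    q1=down(yaw,tilt); p1=np.array(tip)-q1.apply([0,0,tips]); rows=[]
    for i in range(n):
        f=1/(n-i); dv=(q.inv()*q1).as_rotvec()*f/np.radians(120); dp=q.inv().apply((p1-p)*f)/.03
        r=np.round(np.r_[g,dp,dv],3); rows.append(r.tolist()); p=p+q.apply(r[1:4]*.03); q=q*R.from_rotvec(r[4:]*np.radians(120))
    print("max",np.abs(np.array(rows)[:,1:]).max(0)); 
    for r in rows: print(r)
    return p,q
def st():
    s=bot.observe(); q=R.from_quat(s["tool_rot"]); m=q.as_matrix(); tip=s["tool_pos"]+q.apply([0,0,bot.tips_ahead])
    print("t",round(s["time_s"],2),"tip",np.round(tip,3),"kerbfr",np.round(w2k(tip),3),"yaw",round(np.degrees(np.arctan2(m[1,0],m[0,0])),1),"z",np.round(m[:,2],2),"F",np.round(s["contact_force"],1),"gap",s["finger_gap"],"tips",bot.tips_ahead,"q",np.round(s["joint_positions"],2))
E
python3 - <<'E'
from h import *
a=-.127; c=np.array([.528,-.091]); e=np.array([np.cos(a),np.sin(a)])
g=c-e*.10; print(g)
b=plan([*g,.18],a-np.pi/2,0,24,.3)
E
```

```text
[ 0.42880537 -0.07833411]
max [0.693 0.49  0.072 0.    0.    0.012]
[0.3, -0.513, -0.49, 0.071, -0.0, 0.0, 0.011]
[0.3, -0.524, -0.479, 0.071, -0.0, 0.0, 0.011]
[0.3, -0.535, -0.466, 0.071, -0.0, 0.0, 0.011]
[0.3, -0.546, -0.454, 0.071, -0.0, 0.0, 0.011]
[0.3, -0.556, -0.441, 0.071, -0.0, 0.0, 0.011]
[0.3, -0.566, -0.428, 0.071, -0.0, 0.0, 0.011]
[0.3, -0.576, -0.415, 0.071, -0.0, 0.0, 0.012]
[0.3, -0.586, -0.401, 0.071, -0.0, 0.0, 0.011]
[0.3, -0.595, -0.387, 0.071, -0.0, 0.0, 0.012]
[0.3, -0.605, -0.372, 0.071, -0.0, 0.0, 0.011]
[0.3, -0.613, -0.358, 0.071, -0.0, 0.0, 0.012]
[0.3, -0.622, -0.342, 0.071, -0.0, 0.0, 0.011]
[0.3, -0.63, -0.328, 0.071, -0.0, 0.0, 0.012]
[0.3, -0.638, -0.312, 0.072, -0.0, 0.0, 0.011]
[0.3, -0.645, -0.297, 0.071, -0.0, 0.0, 0.012]
[0.3, -0.652, -0.281, 0.072, -0.0, 0.0, 0.011]
[0.3, -0.658, -0.266, 0.071, -0.0, 0.0, 0.012]
[0.3, -0.665, -0.249, 0.072, -0.0, 0.0, 0.011]
[0.3, -0.67, -0.234, 0.071, -0.0, 0.0, 0.012]
[0.3, -0.676, -0.217, 0.072, -0.0, 0.0, 0.011]
[0.3, -0.68, -0.201, 0.071, -0.0, 0.0, 0.012]
[0.3, -0.685, -0.184, 0.072, -0.0, 0.0, 0.011]
[0.3, -0.69, -0.168, 0.071, -0.0, 0.0, 0.012]
[0.3, -0.693, -0.151, 0.072, -0.0, 0.0, 0.011]
```

Request:
{"api": "apply_moves", "payload": {"targets": [[0.3,-0.52,-0.48,0,0,0,0.034],[0.3,-0.54,-0.45,0,0,0,0.034],[0.3,-0.57,-0.41,0,0,0,0.034],[0.3,-0.6,-0.37,0,0,0,0.034],[0.3,-0.63,-0.33,0,0,0,0.034],[0.3,-0.65,-0.28,0,0,0,0.034],[0.3,-0.67,-0.24,0,0,0,0.034],[0.3,-0.69,-0.18,0,0,0,0.034]]}}

```text
time_s: 2.17
tool_pos: [0.3226, -0.4015, 0.304]
tool_rot: [-0.661, 0.751, -0.0, 0.0]
contact_force: [0.8, 0.1, -0.1]
finger_gap: 0.0596
```

Request:
{"api": "apply_moves", "payload": {"targets": [[0.3,-0.69,-0.16,0.1,0,0,0],[0.3,-0.69,-0.16,0.1,0,0,0],[0.3,-0.69,-0.16,0.1,0,0,0],[0.3,-0.69,-0.16,0.1,0,0,0],[0.3,-0.69,-0.16,0.1,0,0,0],[0.3,-0.69,-0.16,0.1,0,0,0],[0.3,-0.69,-0.16,0.1,0,0,0],[0.3,-0.69,-0.16,0.1,0,0,0]]}}

```text
time_s: 2.83
tool_pos: [0.3812, -0.2419, 0.28]
tool_rot: [-0.662, 0.75, -0.0, 0.0]
contact_force: [-0.3, 0.5, -0.1]
finger_gap: 0.0599
```

Run:
```python
from h import *
st()
a=-.127; c=np.array([.528,-.091]); e=np.array([np.cos(a),np.sin(a)])
g=c-e*.10
b=plan([*g,.12],a-np.pi/2,.14,8,.3)
plan([*g,.03],a-np.pi/2,.14,4,.3,start=b)
```

```text
t 2.83 tip [ 0.381 -0.242  0.207] kerbfr [-0.338 -0.166] yaw -97.1 z [ 0. -0. -1.] F [-0.3  0.5 -0.1] gap 0.059867706206524644 tips 0.0726 q [ 0.67  0.27 -0.2   1.97  0.07  0.91 -1.26]
max [0.702 0.07  0.373 0.009 0.    0.001]
[0.3, -0.701, -0.07, 0.367, 0.008, 0.0, 0.0]
[0.3, -0.701, -0.064, 0.368, 0.008, 0.0, 0.0]
[0.3, -0.701, -0.058, 0.369, 0.008, 0.0, 0.0]
[0.3, -0.701, -0.052, 0.37, 0.009, 0.0, 0.0]
[0.3, -0.701, -0.045, 0.371, 0.008, 0.0, 0.0]
[0.3, -0.702, -0.038, 0.371, 0.009, 0.0, 0.0]
[0.3, -0.701, -0.031, 0.372, 0.008, 0.0, 0.001]
[0.3, -0.702, -0.024, 0.373, 0.009, 0.0, 0.0]
max [0.    0.106 0.743 0.    0.    0.   ]
[0.3, 0.0, 0.105, 0.743, -0.0, 0.0, 0.0]
[0.3, 0.0, 0.105, 0.742, -0.0, 0.0, 0.0]
[0.3, 0.0, 0.105, 0.743, -0.0, 0.0, 0.0]
[0.3, 0.0, 0.106, 0.742, -0.0, 0.0, 0.0]
```

Request:
{"api": "apply_moves", "payload": {"targets": [[0.3,-0.7,-0.07,0.37,0.009,0,0],[0.3,-0.7,-0.06,0.37,0.009,0,0],[0.3,-0.7,-0.06,0.37,0.008,0,0],[0.3,-0.7,-0.05,0.37,0.008,0,0],[0.3,-0.7,-0.05,0.37,0.008,0,0],[0.3,-0.7,-0.04,0.37,0.008,0,0],[0.3,-0.7,-0.03,0.37,0.008,0,0],[0.3,-0.7,-0.02,0.37,0.009,0,0]]}}

```text
time_s: 3.5
tool_pos: [0.4188, -0.0774, 0.1917]
tool_rot: [-0.66, 0.748, -0.053, 0.047]
contact_force: [0.5, -1.3, -0.3]
finger_gap: 0.0597
```

Request:
{"api": "apply_moves", "payload": {"targets": [[0.3,0,0.1,0.74,0,0,0],[0.3,0,0.1,0.74,0,0,0],[0.3,0,0.1,0.74,0,0,0],[0.3,0,0.1,0.74,0,0,0],[0.3,0,0.03,0.35,0,0,0],[0.3,0,0,0,0,0,0]]}}

```text
time_s: 4.0
tool_pos: [0.419, -0.0792, 0.0966]
tool_rot: [-0.661, 0.748, -0.052, 0.044]
contact_force: [-0.7, -0.4, 0.9]
finger_gap: 0.0594
```

Run:
```python
from h import *
st()
t=cams.capture("top"); c=cams.capture("scene")
m2=blob(c,*LID,(300,265)); print("lid sc",m2.sum(),fit(c,m2,.05,.08,.07,[.53,-.09,-.15]))
save("s1",cv2.resize(c["image"][170:390,170:450],None,fx=2.8,fy=2.7,interpolation=cv2.INTER_CUBIC))
# push to kerb: finger face ~.011 ahead of tip centre; end with face at u=-.125
a=KA-np.pi/2
# keep midpoint v at caddy's expected v
print(w2k([.528,-.091]))
u,v=-.125-.009,-.04
b=plan([*k2w(u-.025,v),.02],a,.14,20,.3)
```

```text
t 4.0 tip [ 0.429 -0.081  0.025] kerbfr [-0.266 -0.014] yaw -97.1 z [ 0.14 -0.02 -0.99] F [-0.7 -0.4  0.9] gap 0.059404982979739576 tips 0.0726 q [ 0.27  0.51 -0.2   2.35  0.61  0.18 -2.19]
lid sc 1376 (array([ 0.52879104, -0.09244997, -0.12353458]), np.float64(0.0010686739328700633))
[-0.16993761 -0.03905712]
max [0.046 0.181 0.036 0.001 0.001 0.007]
[0.3, -0.002, -0.181, 0.036, 0.0, -0.001, -0.007]
[0.3, 0.001, -0.181, 0.036, 0.0, -0.001, -0.007]
[0.3, 0.004, -0.18, 0.036, 0.0, -0.001, -0.006]
[0.3, 0.006, -0.18, 0.036, 0.0, -0.001, -0.007]
[0.3, 0.009, -0.18, 0.036, 0.0, -0.001, -0.006]
[0.3, 0.011, -0.18, 0.036, 0.0, -0.001, -0.007]
[0.3, 0.014, -0.18, 0.036, 0.0, -0.001, -0.006]
[0.3, 0.016, -0.18, 0.036, 0.0, -0.001, -0.007]
[0.3, 0.019, -0.18, 0.036, 0.0, -0.001, -0.006]
[0.3, 0.021, -0.179, 0.035, 0.0, -0.001, -0.007]
[0.3, 0.024, -0.179, 0.035, 0.0, -0.001, -0.006]
[0.3, 0.026, -0.179, 0.035, 0.0, -0.001, -0.007]
[0.3, 0.028, -0.178, 0.035, 0.0, -0.001, -0.006]
[0.3, 0.031, -0.178, 0.035, 0.0, -0.001, -0.007]
[0.3, 0.033, -0.178, 0.035, 0.0, -0.001, -0.006]
[0.3, 0.036, -0.177, 0.035, 0.0, -0.001, -0.007]
[0.3, 0.039, -0.177, 0.035, 0.0, -0.001, -0.006]
[0.3, 0.041, -0.176, 0.036, 0.0, -0.001, -0.007]
[0.3, 0.043, -0.175, 0.035, 0.0, -0.001, -0.006]
[0.3, 0.046, -0.175, 0.035, 0.001, -0.0, -0.007]
```

View pics/s1.png

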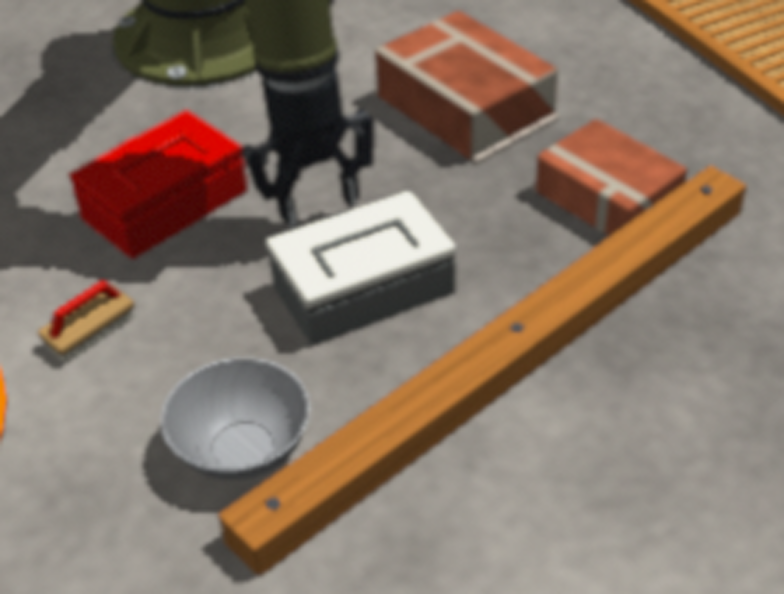

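The crop shows the gripper at (310,140) standing clear behind the white caddy at (360,250), fingers on both sides of the latch. Choice confirmed. Now pushing.

Request:
{"api": "apply_moves", "payload": {"targets": [[0.3,0,-0.18,0.035,0,0,-0.007],[0.3,0,-0.18,0.035,0,0,-0.007],[0.3,0,-0.18,0.035,0,0,-0.007],[0.3,0.01,-0.18,0.035,0,0,-0.007],[0.3,0.01,-0.18,0.035,0,0,-0.007],[0.3,0.01,-0.18,0.035,0,0,-0.007],[0.3,0.01,-0.18,0.035,0,0,-0.007],[0.3,0.01,-0.18,0.035,0,0,-0.007]]}}

```text
time_s: 4.77
tool_pos: [0.4624, -0.0845, 0.0955]
tool_rot: [-0.703, 0.708, -0.055, 0.041]
contact_force: [-4.3, -1.3, 2.5]
finger_gap: 0.06
```

Request:
{"api": "apply_moves", "payload": {"targets": [[0.3,0.02,-0.18,0.03,0,0,-0.007],[0.3,0.02,-0.18,0.03,0,0,-0.007],[0.3,0.02,-0.18,0.03,0,0,-0.007],[0.3,0.03,-0.18,0.03,0,0,-0.007],[0.3,0.03,-0.18,0.03,0,0,-0.007],[0.3,0.03,-0.18,0.03,0,0,-0.007],[0.3,0.03,-0.18,0.03,0,0,-0.007],[0.3,0.03,-0.18,0.03,0,0,-0.007]]}}

```text
time_s: 5.43
tool_pos: [0.5075, -0.0885, 0.0947]
tool_rot: [0.744, -0.665, 0.058, -0.038]
contact_force: [-3.7, -1.0, 3.4]
finger_gap: 0.0596
```

```bash
cat >> h.py <<'E'
def caddy(near3,p0):
    c=cams.capture("scene"); m=blob(c,*LID,proj(c,[near3])[0],50); p,e=fit(c,m,.05,.08,.07,p0)
    print("caddy kerbfr",np.round(w2k(p),4),"rel yaw",round(p[2]-KA,3),"res",round(e,4)); return c,p
E
python3 - <<'E'
from h import *
st(); caddy([.56,-.07,.07],[.56,-.07,-.1])
b=plan([*k2w(-.15,-.04),.025],KA-np.pi/2,.14,6,.3)
E
```

```text
t 5.43 tip [ 0.517 -0.09   0.023] kerbfr [-0.18  -0.036] yaw -83.7 z [ 0.14 -0.02 -0.99] F [-3.7 -1.   3.4] gap 0.05957211228403682 tips 0.0726 q [ 0.37  0.6  -0.36  2.13  0.63  0.36 -1.96]
caddy kerbfr [-0.1188 -0.0403] rel yaw -0.041 res 0.0011
max [0.035 0.158 0.012 0.001 0.004 0.003]
[0.3, 0.029, -0.158, 0.011, 0.0, -0.003, -0.003]
[0.3, 0.03, -0.158, 0.011, 0.0, -0.003, -0.003]
[0.3, 0.031, -0.158, 0.011, 0.001, -0.003, -0.003]
[0.3, 0.032, -0.158, 0.011, 0.0, -0.003, -0.003]
[0.3, 0.033, -0.158, 0.011, 0.001, -0.004, -0.003]
[0.3, 0.035, -0.157, 0.012, 0.0, -0.003, -0.003]
```

Request:
{"api": "apply_moves", "payload": {"targets": [[0.3,0.03,-0.16,0.01,0,0,-0.003],[0.3,0.03,-0.16,0.01,0,0,-0.003],[0.3,0.03,-0.16,0.015,0,0,-0.003],[0.3,0.03,-0.16,0.02,0,0,-0.003],[0.3,0.03,-0.16,0.02,0,0,-0.003],[0.3,0.03,-0.16,0.02,0,0,-0.003],[0.3,0.03,-0.16,0.02,0,0,-0.003],[0.3,0.03,-0.16,0.02,0,0,0]]}}

```text
time_s: 6.15
tool_pos: [0.5467, -0.0906, 0.0961]
tool_rot: [0.758, -0.649, 0.059, -0.037]
contact_force: [-1.8, 0.4, -0.3]
finger_gap: 0.0597
```

Run:
```python
from h import *
st(); caddy([.61,-.06,.07],[.61,-.06,.15])
t=cams.capture("top")
m=blob(t,*BRK,(260,235),32); print(m.sum(),fit(t,m,.065,.05,.055,[.56,.2,.15]))
c=cams.capture("scene")
```

```text
t 6.15 tip [ 0.557 -0.092  0.024] kerbfr [-0.142 -0.044] yaw -81.3 z [ 0.14 -0.02 -0.99] F [-1.8  0.4 -0.3] gap 0.0596913243905579 tips 0.0726 q [ 0.39  0.64 -0.41  2.03  0.62  0.44 -1.9 ]
caddy kerbfr [-0.0802 -0.0454] rel yaw 0.002 res 0.0011
954 (array([0.55538682, 0.22912605, 0.1517318 ]), np.float64(0.011965654063872512))
```

Run:
```python
from h import *
b=plan([*k2w(-.172,-.05),.04],KA-np.pi/2,.14,2,.3)
b=plan([*k2w(-.19,-.08),.14],KA-np.pi/2,.14,6,.3,start=b)
b=plan([*k2w(-.088,-.155),.14],KA,.14,16,.3,start=b)
b=plan([*k2w(-.088,-.155),.024],KA,.14,8,.3,start=b)
```

```text
max [0.153 0.484 0.324 0.001 0.01  0.001]
[0.3, 0.153, 0.484, -0.32, 0.001, -0.01, 0.001]
[0.3, 0.148, 0.483, -0.324, 0.001, -0.009, 0.001]
max [0.168 0.022 0.564 0.    0.    0.   ]
[0.3, 0.167, 0.022, -0.564, 0.0, -0.0, -0.0]
[0.3, 0.167, 0.022, -0.564, 0.0, -0.0, -0.0]
[0.3, 0.167, 0.022, -0.564, 0.0, -0.0, -0.0]
[0.3, 0.167, 0.022, -0.564, 0.0, -0.0, -0.0]
[0.3, 0.167, 0.022, -0.563, 0.0, -0.0, -0.0]
[0.3, 0.168, 0.022, -0.564, 0.0, -0.0, -0.0]
max [0.293 0.231 0.033 0.    0.007 0.047]
[0.3, 0.177, -0.231, 0.033, 0.0, -0.007, -0.046]
[0.3, 0.199, -0.213, 0.03, 0.0, -0.007, -0.046]
[0.3, 0.219, -0.193, 0.027, -0.0, -0.006, -0.046]
[0.3, 0.237, -0.171, 0.024, 0.0, -0.007, -0.047]
[0.3, 0.253, -0.147, 0.02, -0.0, -0.006, -0.046]
[0.3, 0.266, -0.122, 0.017, 0.0, -0.007, -0.047]
[0.3, 0.277, -0.095, 0.013, -0.0, -0.006, -0.046]
[0.3, 0.285, -0.068, 0.009, 0.0, -0.007, -0.047]
[0.3, 0.291, -0.04, 0.005, -0.0, -0.006, -0.046]
[0.3, 0.293, -0.011, 0.002, 0.0, -0.007, -0.047]
[0.3, 0.293, 0.017, -0.003, -0.0, -0.006, -0.046]
[0.3, 0.29, 0.046, -0.006, 0.0, -0.007, -0.047]
[0.3, 0.284, 0.074, -0.011, 0.0, -0.006, -0.046]
[0.3, 0.275, 0.101, -0.014, 0.0, -0.007, -0.047]
[0.3, 0.264, 0.127, -0.018, 0.0, -0.006, -0.046]
[0.3, 0.25, 0.152, -0.021, 0.0, -0.007, -0.047]
max [0.001 0.068 0.479 0.    0.    0.   ]
[0.3, 0.0, 0.067, 0.479, 0.0, 0.0, 0.0]
[0.3, 0.0, 0.067, 0.479, 0.0, 0.0, 0.0]
[0.3, 0.0, 0.067, 0.478, 0.0, 0.0, 0.0]
[0.3, 0.0, 0.068, 0.479, 0.0, 0.0, 0.0]
[0.3, 0.0, 0.067, 0.478, 0.0, 0.0, 0.0]
[0.3, 0.0, 0.068, 0.479, 0.0, 0.0, 0.0]
[0.3, 0.001, 0.067, 0.478, 0.0, 0.0, 0.0]
[0.3, 0.0, 0.068, 0.479, 0.0, 0.0, 0.0]
```

Request:
{"api": "apply_moves", "payload": {"targets": [[0.3,0,0.5,-0.2,0,0,0],[0.3,0,0.5,-0.3,0,0,0],[0.3,0.2,0.1,-0.6,0,0,0],[0.3,0.2,0.1,-0.6,0,0,0],[0.3,0.2,0,-0.6,0,0,0],[0.3,0.2,0,-0.6,0,0,0],[0.3,0.2,0,-0.6,0,0,0],[0.3,0.2,0,-0.6,0,0,0]]}}

```text
time_s: 6.97
tool_pos: [0.4997, -0.1294, 0.216]
tool_rot: [0.758, -0.649, 0.06, -0.038]
contact_force: [0.7, -0.2, -0.9]
finger_gap: 0.0597
```

Request:
{"api": "apply_moves", "payload": {"targets": [[0.3,0.18,-0.23,0.03,0,-0.007,-0.046],[0.3,0.2,-0.21,0.03,0,-0.007,-0.046],[0.3,0.22,-0.19,0.03,0,-0.006,-0.046],[0.3,0.24,-0.17,0.02,0,-0.007,-0.047],[0.3,0.25,-0.15,0.02,0,-0.006,-0.046],[0.3,0.27,-0.12,0.02,0,-0.007,-0.047],[0.3,0.28,-0.1,0.01,0,-0.006,-0.046],[0.3,0.29,-0.07,0.01,0,-0.007,-0.047]]}}

```text
time_s: 7.63
tool_pos: [0.5622, -0.1635, 0.2166]
tool_rot: [0.95, -0.309, 0.028, -0.047]
contact_force: [-0.9, -0.5, 0.5]
finger_gap: 0.0596
```

Run:
```python
from h import *
st()
b=plan([*k2w(-.088,-.155),.14],KA,.14,8,.3)
b=plan([*k2w(-.088,-.155),.024],KA,.14,8,.3,start=b)
t=cams.capture("top")
o=cams.mark_of("bowl",t)[0]["at"]; print("bowl kerbfr",w2k(onplane(t,[[o[1],o[0]]],0)[0]))
```

```text
t 7.63 tip [ 0.568 -0.158  0.144] kerbfr [-0.14  -0.112] yaw -36.1 z [ 0.08  0.07 -0.99] F [-0.9 -0.5  0.5] gap 0.059589571417207644 tips 0.0726 q [ 0.83  0.63 -0.89  1.77  0.51  0.92 -0.87]
max [0.32  0.18  0.03  0.003 0.008 0.047]
[0.3, 0.319, -0.026, 0.03, 0.002, -0.007, -0.046]
[0.3, 0.32, 0.005, 0.026, 0.002, -0.007, -0.046]
[0.3, 0.319, 0.036, 0.021, 0.003, -0.007, -0.046]
[0.3, 0.314, 0.067, 0.016, 0.002, -0.007, -0.046]
[0.3, 0.306, 0.097, 0.011, 0.003, -0.007, -0.046]
[0.3, 0.295, 0.126, 0.005, 0.002, -0.007, -0.047]
[0.3, 0.282, 0.155, 0.001, 0.003, -0.007, -0.046]
[0.3, 0.265, 0.18, -0.004, 0.002, -0.008, -0.047]
max [0.001 0.067 0.479 0.    0.    0.   ]
[0.3, 0.0, 0.067, 0.479, 0.0, 0.0, 0.0]
[0.3, 0.0, 0.067, 0.479, 0.0, 0.0, 0.0]
[0.3, 0.0, 0.067, 0.478, 0.0, 0.0, 0.0]
[0.3, 0.0, 0.067, 0.479, 0.0, 0.0, 0.0]
[0.3, 0.0, 0.067, 0.478, 0.0, 0.0, 0.0]
[0.3, 0.0, 0.067, 0.479, 0.0, 0.0, 0.0]
[0.3, 0.001, 0.067, 0.478, 0.0, 0.0, 0.0]
[0.3, 0.0, 0.067, 0.479, 0.0, 0.0, 0.0]
bowl kerbfr [-0.08940255 -0.25427069]
```

Request:
{"api": "apply_moves", "payload": {"targets": [[0.3,0.32,-0.03,0.03,0.002,-0.007,-0.046],[0.3,0.32,0,0.03,0.002,-0.007,-0.046],[0.3,0.32,0.04,0.02,0.003,-0.007,-0.046],[0.3,0.31,0.07,0.02,0.002,-0.007,-0.046],[0.3,0.31,0.1,0.01,0.003,-0.007,-0.046],[0.3,0.29,0.13,0,0.002,-0.007,-0.047],[0.3,0.28,0.15,0,0.003,-0.007,-0.046],[0.3,0.26,0.18,0,0.002,-0.008,-0.047]]}}

```text
time_s: 8.4
tool_pos: [0.6272, -0.2029, 0.2113]
tool_rot: [0.995, 0.075, -0.006, -0.069]
contact_force: [1.1, 0.8, 0.7]
finger_gap: 0.06
```

Run:
```python
from h import *
st()
b=plan([*k2w(-.088,-.155),.024],KA,.14,8,.3)
c,p=caddy([.61,-.06,.07],[.61,-.06,.15])
save("s2",cv2.resize(c["image"][200:390,200:450],None,fx=3,fy=3,interpolation=cv2.INTER_CUBIC))
```

```text
t 8.4 tip [ 0.626 -0.193  0.139] kerbfr [-0.089 -0.155] yaw 8.6 z [-0.02  0.14 -0.99] F [1.1 0.8 0.7] gap 0.05998480921128787 tips 0.0726 q [ 0.86  0.87 -1.08  1.47  0.63  1.26 -0.11]
max [0.005 0.068 0.477 0.    0.001 0.001]
[0.3, 0.005, 0.068, 0.476, 0.0, 0.0, -0.0]
[0.3, 0.005, 0.068, 0.476, 0.0, 0.0, -0.0]
[0.3, 0.005, 0.068, 0.476, 0.0, 0.0, -0.0]
[0.3, 0.004, 0.068, 0.476, 0.0, 0.0, -0.0]
[0.3, 0.005, 0.068, 0.476, 0.0, 0.0, -0.0]
[0.3, 0.004, 0.068, 0.476, 0.0, 0.0, -0.0]
[0.3, 0.005, 0.068, 0.477, 0.0, 0.0, -0.001]
[0.3, 0.004, 0.068, 0.476, 0.0, 0.001, -0.0]
caddy kerbfr [-0.0784 -0.0454] rel yaw 0.014 res 0.0038
```

View pics/s2.png

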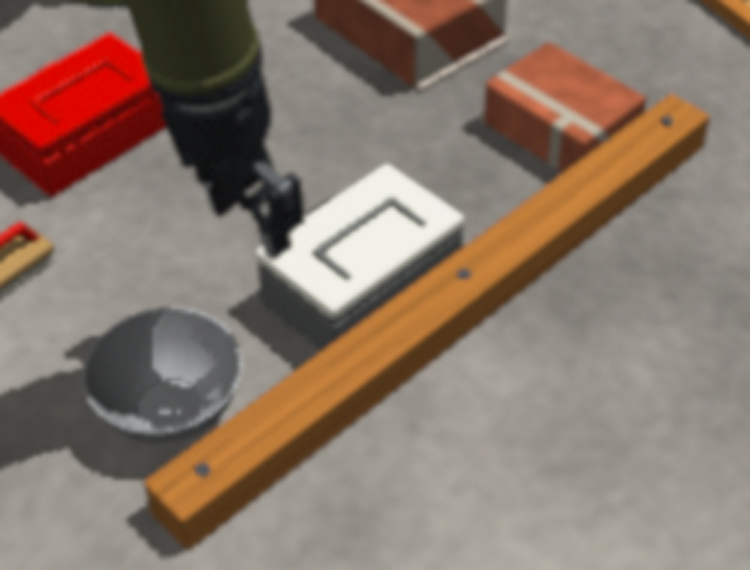

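The crop shows the caddy at (365,240) parallel to the kerb. The gripper is above its near end at (280,210) and the bowl at (163,370) is clear.

Request:
{"api": "apply_moves", "payload": {"targets": [[0.3,0,0.07,0.48,0,0,0],[0.3,0,0.07,0.48,0,0,0],[0.3,0,0.07,0.48,0,0,0],[0.3,0,0.07,0.48,0,0,0],[0.3,0,0.07,0.48,0,0,0],[0.3,0,0.07,0.48,0,0,0],[0.3,0,0.07,0.48,0,0,0],[0.3,0,0.07,0.48,0,0,0]]}}

```text
time_s: 9.12
tool_pos: [0.6268, -0.2036, 0.0932]
tool_rot: [0.995, 0.074, -0.006, -0.07]
contact_force: [-0.6, -0.2, -0.4]
finger_gap: 0.0597
```

Request:
{"api": "apply_moves", "payload": {"targets": [[0.3,0,-0.2,0.028,0,0,0],[0.3,0,-0.2,0.028,0,0,0],[0.3,0,-0.2,0.028,0,0,0],[0.3,0,-0.2,0.028,0,0,0],[0.3,0,-0.2,0.028,0,0,0],[0.3,0,-0.2,0.028,0,0,0],[0.3,0,-0.2,0.028,0,0,0],[0.3,0,-0.2,0.028,0,0,0]]}}

```text
time_s: 9.78
tool_pos: [0.6202, -0.1557, 0.0955]
tool_rot: [0.995, 0.074, -0.005, -0.069]
contact_force: [0.7, -4.7, 3.8]
finger_gap: 0.0597
```

Run:
```python
from h import *
st(); p=caddy([.61,-.03,.07],[.61,-.03,.15])[1]
b=plan([*k2w(-.084,-.02),.024],KA,.14,16,.3)
```

```text
t 9.78 tip [ 0.619 -0.146  0.024] kerbfr [-0.089 -0.107] yaw 8.5 z [-0.02  0.14 -0.99] F [ 0.7 -4.7  3.8] gap 0.05971839007151312 tips 0.0726 q [ 0.78  0.96 -1.    1.64  0.75  1.03 -0.26]
caddy kerbfr [-0.0773  0.0097] rel yaw -0.006 res 0.0213
max [0.01  0.176 0.025 0.    0.    0.001]
[0.3, 0.009, -0.176, 0.024, 0.0, 0.0, -0.0]
[0.3, 0.009, -0.176, 0.024, 0.0, 0.0, -0.0]
[0.3, 0.009, -0.175, 0.024, 0.0, 0.0, -0.0]
[0.3, 0.009, -0.176, 0.024, 0.0, 0.0, -0.0]
[0.3, 0.009, -0.175, 0.024, 0.0, 0.0, -0.0]
[0.3, 0.009, -0.176, 0.024, 0.0, 0.0, -0.0]
[0.3, 0.009, -0.175, 0.024, 0.0, 0.0, -0.0]
[0.3, 0.01, -0.176, 0.024, 0.0, 0.0, -0.0]
[0.3, 0.009, -0.175, 0.024, 0.0, 0.0, -0.0]
[0.3, 0.01, -0.176, 0.024, 0.0, 0.0, -0.0]
[0.3, 0.009, -0.175, 0.024, 0.0, 0.0, -0.0]
[0.3, 0.01, -0.176, 0.024, 0.0, 0.0, -0.0]
[0.3, 0.009, -0.175, 0.025, 0.0, 0.0, -0.0]
[0.3, 0.01, -0.176, 0.024, 0.0, 0.0, -0.0]
[0.3, 0.009, -0.175, 0.025, 0.0, 0.0, -0.001]
[0.3, 0.01, -0.176, 0.024, 0.0, 0.0, -0.0]
```

Request:
{"api": "apply_moves", "payload": {"targets": [[0.3,0.01,-0.18,0.025,0,0,0],[0.3,0.01,-0.18,0.025,0,0,0],[0.3,0.01,-0.18,0.025,0,0,0],[0.3,0.01,-0.18,0.025,0,0,0],[0.3,0.01,-0.18,0.025,0,0,0],[0.3,0.01,-0.18,0.025,0,0,0],[0.3,0.01,-0.18,0.025,0,0,0],[0.3,0.01,-0.18,0.025,0,0,0]]}}

```text
time_s: 10.5
tool_pos: [0.6155, -0.1116, 0.0948]
tool_rot: [0.995, 0.075, -0.006, -0.069]
contact_force: [0.0, -3.9, 2.2]
finger_gap: 0.06
```

Request:
{"api": "apply_moves", "payload": {"targets": [[0.3,0.01,-0.18,0.025,0,0,0],[0.3,0.01,-0.18,0.025,0,0,0],[0.3,0.01,-0.18,0.025,0,0,0],[0.3,0.01,-0.18,0.025,0,0,0],[0.3,0.01,-0.18,0.025,0,0,0],[0.3,0.01,-0.18,0.025,0,0,0],[0.3,0.01,-0.18,0.025,0,0,0],[0.3,0.01,-0.18,0.025,0,0,0]]}}

```text
time_s: 11.17
tool_pos: [0.6114, -0.0681, 0.0949]
tool_rot: [0.995, 0.075, -0.006, -0.07]
contact_force: [0.3, -4.0, 2.0]
finger_gap: 0.0596
```

Run:
```python
from h import *
st(); c,p=caddy([.6,.07,.07],[.61,.07,.15])
t=cams.capture("top")
a=cv2.resize(c["image"][180:330,230:450],(640,436),interpolation=cv2.INTER_CUBIC)
save("s3",a)
b=plan([*k2w(-.084,.026),.024],KA,.14,8,.3)
```

```text
t 11.17 tip [ 0.61  -0.058  0.023] kerbfr [-0.084 -0.019] yaw 8.6 z [-0.02  0.14 -0.99] F [ 0.3 -4.   2. ] gap 0.05960742585828349 tips 0.0726 q [ 0.67  0.93 -0.99  1.72  0.75  0.96 -0.42]
caddy kerbfr [-0.072   0.1042] rel yaw -0.028 res 0.0227
max [0.001 0.181 0.022 0.001 0.001 0.001]
[0.3, -0.0, -0.181, 0.022, -0.0, 0.0, -0.0]
[0.3, -0.0, -0.18, 0.022, -0.0, 0.0, -0.0]
[0.3, -0.0, -0.181, 0.022, -0.0, 0.0, -0.0]
[0.3, -0.0, -0.18, 0.022, -0.0, 0.0, -0.0]
[0.3, -0.0, -0.181, 0.022, -0.0, 0.0, -0.0]
[0.3, -0.0, -0.18, 0.022, -0.0, 0.0, -0.0]
[0.3, -0.001, -0.181, 0.022, -0.0, 0.0, -0.0]
[0.3, -0.0, -0.18, 0.021, -0.001, 0.001, -0.001]
```

View pics/s3.png

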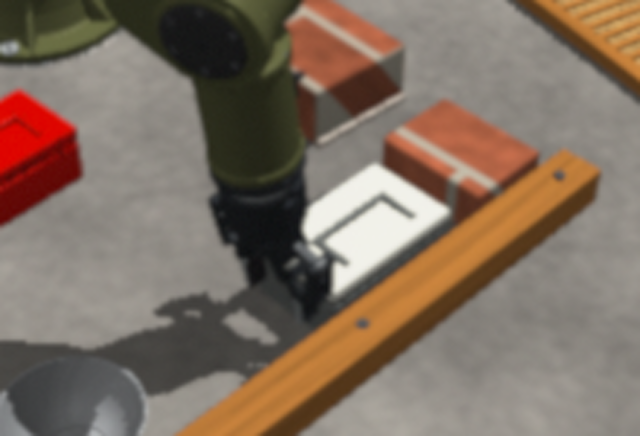

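The crop shows the caddy at (370,225) sliding square along the kerb, with about 45 mm left to the block at (460,150).

Request:
{"api": "apply_moves", "payload": {"targets": [[0.3,0,-0.18,0.023,0,0,0],[0.3,0,-0.18,0.023,0,0,0],[0.3,0,-0.18,0.023,0,0,0],[0.3,0,-0.18,0.023,0,0,0],[0.3,0,-0.18,0.023,0,0,0],[0.3,0,-0.15,0.02,0,0,0],[0.3,0,-0.1,0.013,0,0,0],[0.3,0,0,0,0,0,0]]}}

```text
time_s: 11.93
tool_pos: [0.6062, -0.033, 0.0956]
tool_rot: [0.995, 0.075, -0.006, -0.07]
contact_force: [-0.0, -0.8, -0.0]
finger_gap: 0.0599
```

Request:
{"api": "apply_moves", "payload": {"targets": [[0.3,0,-0.06,0.008,0,0,0],[0.3,0,-0.06,0.008,0,0,0],[0.3,0,-0.06,0.008,0,0,0],[0.3,0,-0.06,0.008,0,0,0],[0.3,0,0,0,0,0,0]]}}

```text
time_s: 12.35
tool_pos: [0.6053, -0.0269, 0.0955]
tool_rot: [0.995, 0.075, -0.006, -0.07]
contact_force: [0.8, -2.5, -0.2]
finger_gap: 0.0598
```

```bash
python3 -c "
from h import *
st()"
```

```text
t 12.35 tip [ 0.604 -0.017  0.024] kerbfr [-0.084  0.023] yaw 8.6 z [-0.02  0.14 -0.99] F [ 0.8 -2.5 -0.2] gap 0.05982179501636541 tips 0.0726 q [ 0.61  0.91 -0.98  1.75  0.75  0.93 -0.5 ]
```

Continue in small steps until the force rises.

Request:
{"api": "apply_moves", "payload": {"targets": [[0.3,0,-0.05,0.007,0,0,0],[0.3,0,-0.05,0.007,0,0,0],[0.3,0,-0.05,0.007,0,0,0]]}}

```text
time_s: 12.6
tool_pos: [0.6047, -0.0227, 0.0954]
tool_rot: [0.995, 0.074, -0.006, -0.069]
contact_force: [-0.3, -4.6, 0.5]
finger_gap: 0.0596
```

Request:
{"api": "apply_moves", "payload": {"targets": [[0.3,0,-0.04,0.005,0,0,0],[0.3,0,-0.04,0.005,0,0,0],[0.3,0,0,0,0,0,0]]}}

```text
time_s: 12.85
tool_pos: [0.6046, -0.0219, 0.0955]
tool_rot: [0.995, 0.074, -0.006, -0.068]
contact_force: [1.4, -8.3, 2.3]
finger_gap: 0.0602
```

Run:
```python
from h import *
st()
b=plan([*k2w(-.09,-.015),.06],KA,.14,2,.3)
b=plan([*k2w(-.10,-.03),.14],KA,.14,5,.3,start=b)
b=plan([*k2w(-.168,.119),.13],KA-np.pi/2,.14,16,.3,start=b)
b=plan([*k2w(-.168,.119),.024],KA-np.pi/2,.14,7,.3,start=b)
```

```text
t 12.85 tip [ 0.603 -0.012  0.024] kerbfr [-0.084  0.027] yaw 8.5 z [-0.02  0.13 -0.99] F [ 1.4 -8.3  2.3] gap 0.06015281974610647 tips 0.0726 q [ 0.6   0.91 -0.98  1.76  0.75  0.92 -0.51]
max [0.104 0.623 0.699 0.001 0.    0.001]
[0.3, -0.102, 0.623, -0.698, 0.001, 0.0, -0.001]
[0.3, -0.104, 0.621, -0.699, 0.001, 0.0, -0.001]
max [0.067 0.025 0.542 0.    0.    0.   ]
[0.3, -0.067, 0.024, -0.542, -0.0, 0.0, -0.0]
[0.3, -0.067, 0.024, -0.542, -0.0, 0.0, -0.0]
[0.3, -0.067, 0.024, -0.542, -0.0, 0.0, -0.0]
[0.3, -0.067, 0.024, -0.542, -0.0, 0.0, -0.0]
[0.3, -0.067, 0.025, -0.542, -0.0, 0.0, -0.0]
max [0.369 0.325 0.067 0.001 0.007 0.047]
[0.3, -0.163, -0.325, 0.067, 0.0, 0.007, 0.046]
[0.3, -0.194, -0.308, 0.065, -0.0, 0.007, 0.046]
[0.3, -0.224, -0.288, 0.062, -0.0, 0.007, 0.046]
[0.3, -0.252, -0.265, 0.058, -0.0, 0.007, 0.046]
[0.3, -0.277, -0.239, 0.054, -0.0, 0.006, 0.047]
[0.3, -0.3, -0.211, 0.051, -0.0, 0.007, 0.046]
[0.3, -0.319, -0.181, 0.046, -0.0, 0.006, 0.047]
[0.3, -0.336, -0.149, 0.042, -0.0, 0.007, 0.046]
[0.3, -0.349, -0.116, 0.037, -0.0, 0.006, 0.047]
[0.3, -0.36, -0.081, 0.033, -0.0, 0.007, 0.046]
[0.3, -0.366, -0.046, 0.027, -0.0, 0.007, 0.047]
[0.3, -0.369, -0.01, 0.022, -0.0, 0.006, 0.046]
[0.3, -0.369, 0.026, 0.017, -0.0, 0.007, 0.047]
[0.3, -0.365, 0.061, 0.012, -0.0, 0.006, 0.046]
[0.3, -0.357, 0.097, 0.007, -0.001, 0.007, 0.047]
[0.3, -0.345, 0.131, 0.002, -0.0, 0.006, 0.046]
max [0.001 0.071 0.5   0.    0.    0.   ]
[0.3, 0.0, 0.071, 0.5, -0.0, 0.0, 0.0]
[0.3, 0.0, 0.071, 0.5, -0.0, 0.0, 0.0]
[0.3, 0.0, 0.07, 0.5, -0.0, 0.0, 0.0]
[0.3, 0.0, 0.071, 0.5, -0.0, 0.0, 0.0]
[0.3, 0.001, 0.07, 0.5, -0.0, 0.0, 0.0]
[0.3, 0.0, 0.071, 0.499, -0.0, 0.0, 0.0]
[0.3, 0.001, 0.07, 0.5, -0.0, 0.0, 0.0]
```

Request:
{"api": "apply_moves", "payload": {"targets": [[0.3,0,0.6,-0.08,0,0,0],[0.3,-0.1,0.5,-0.7,0,0,0],[0.3,-0.1,0.05,-0.65,0,0,0],[0.3,-0.1,0,-0.65,0,0,0],[0.3,-0.1,0,-0.65,0,0,0],[0.3,-0.1,0,-0.65,0,0,0],[0.3,-0.1,0,-0.65,0,0,0]]}}

```text
time_s: 13.43
tool_pos: [0.5938, -0.0722, 0.2113]
tool_rot: [0.995, 0.075, -0.006, -0.07]
contact_force: [-0.1, -0.3, 1.2]
finger_gap: 0.0595
```

Request:
{"api": "apply_moves", "payload": {"targets": [[0.3,-0.16,-0.32,0.06,0,0.007,0.046],[0.3,-0.19,-0.31,0.06,0,0.007,0.046],[0.3,-0.22,-0.29,0.06,0,0.007,0.046],[0.3,-0.25,-0.26,0.06,0,0.007,0.046],[0.3,-0.28,-0.24,0.05,0,0.006,0.047],[0.3,-0.3,-0.21,0.05,0,0.007,0.046],[0.3,-0.32,-0.18,0.05,0,0.006,0.047],[0.3,-0.34,-0.15,0.04,0,0.007,0.046]]}}

```text
time_s: 14.1
tool_pos: [0.5431, 0.0008, 0.2056]
tool_rot: [0.947, -0.312, 0.023, -0.067]
contact_force: [-0.2, -0.1, -0.1]
finger_gap: 0.0597
```

Request:
{"api": "apply_moves", "payload": {"targets": [[0.3,-0.35,-0.12,0.04,0,0.006,0.047],[0.3,-0.36,-0.08,0.03,0,0.007,0.046],[0.3,-0.37,-0.05,0.03,0,0.007,0.047],[0.3,-0.37,-0.01,0.02,0,0.006,0.046],[0.3,-0.37,0.03,0.02,0,0.007,0.047],[0.3,-0.36,0.06,0.01,0,0.006,0.046],[0.3,-0.36,0.1,0.01,0,0.007,0.047],[0.3,-0.35,0.13,0,0,0.006,0.046]]}}

```text
time_s: 14.77
tool_pos: [0.4922, 0.0741, 0.2005]
tool_rot: [0.755, -0.652, 0.046, -0.054]
contact_force: [-0.2, 0.2, -0.4]
finger_gap: 0.0601
```

Run:
```python
from h import *
st()
c,p=caddy([.6,.09,.07],[.6,.09,.15])
t=cams.capture("top"); a=cv2.resize(t["image"][180:280,210:390],(792,440),interpolation=cv2.INTER_CUBIC)
save("t4",cv2.resize(c["image"][190:320,260:450],(780,534),interpolation=cv2.INTER_CUBIC))
b=plan([*k2w(-.168,.119),.024],KA-np.pi/2,.14,8,.3)
```

```text
t 14.77 tip [0.502 0.076 0.129] kerbfr [-0.17  0.13] yaw -81.6 z [ 0.14  0.02 -0.99] F [-0.2  0.2 -0.4] gap 0.060123142565565994 tips 0.0726 q [ 0.2   0.42 -0.55  2.07  0.42  0.61 -2.06]
caddy kerbfr [-0.0743  0.1222] rel yaw -0.002 res 0.0048
max [0.052 0.053 0.434 0.001 0.001 0.   ]
[0.3, 0.052, 0.052, 0.434, -0.0, 0.0, 0.0]
[0.3, 0.051, 0.052, 0.434, -0.0, 0.0, 0.0]
[0.3, 0.052, 0.053, 0.434, -0.0, 0.0, 0.0]
[0.3, 0.051, 0.052, 0.434, -0.0, 0.0, 0.0]
[0.3, 0.052, 0.053, 0.434, -0.0, 0.0, 0.0]
[0.3, 0.051, 0.052, 0.433, -0.0, 0.0, 0.0]
[0.3, 0.052, 0.053, 0.434, -0.0, 0.0, 0.0]
[0.3, 0.051, 0.052, 0.433, -0.001, 0.001, 0.0]
```

View pics/t4.png

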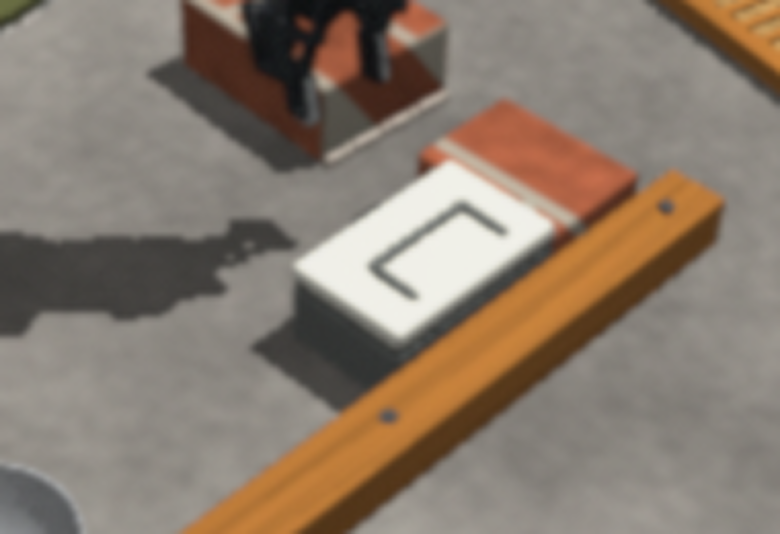

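The crop shows the caddy at (425,255) with its end at the block (520,180). I can't tell whether there's still a thin gap at the kerb, so I'll nudge it in.

Request:
{"api": "apply_moves", "payload": {"targets": [[0.3,0.05,0.05,0.43,0,0,0],[0.3,0.05,0.05,0.43,0,0,0],[0.3,0.05,0.05,0.43,0,0,0],[0.3,0.05,0.05,0.43,0,0,0],[0.3,0.05,0.05,0.43,0,0,0],[0.3,0.05,0.05,0.43,0,0,0],[0.3,0.05,0.05,0.43,0,0,0],[0.3,0.05,0.05,0.43,0,0,0]]}}

```text
time_s: 15.53
tool_pos: [0.4979, 0.0609, 0.0959]
tool_rot: [0.757, -0.649, 0.046, -0.054]
contact_force: [-0.5, -0.1, -0.7]
finger_gap: 0.0598
```

Request:
{"api": "apply_moves", "payload": {"targets": [[0.3,0,-0.12,0.016,0,0,0],[0.3,0,-0.12,0.016,0,0,0],[0.3,0,-0.12,0.016,0,0,0],[0.3,0,-0.12,0.016,0,0,0],[0.3,0,-0.12,0.016,0,0,0],[0.3,0,-0.12,0.016,0,0,0],[0.3,0,-0.12,0.016,0,0,0]]}}

```text
time_s: 16.12
tool_pos: [0.5234, 0.0649, 0.0974]
tool_rot: [0.756, -0.65, 0.047, -0.054]
contact_force: [0.2, -0.1, -0.1]
finger_gap: 0.0596
```

Request:
{"api": "apply_moves", "payload": {"targets": [[0.3,0,-0.05,0.007,0,0,0],[0.3,0,-0.05,0.007,0,0,0],[0.3,0,-0.05,0.007,0,0,0],[0.3,0,0,0,0,0,0]]}}

```text
time_s: 16.45
tool_pos: [0.5275, 0.0656, 0.097]
tool_rot: [0.756, -0.65, 0.046, -0.054]
contact_force: [-0.5, -0.1, -0.9]
finger_gap: 0.0596
```

```bash
python3 -c "
from h import *
st()"
```

```text
t 16.45 tip [0.538 0.067 0.025] kerbfr [-0.136  0.116] yaw -81.4 z [ 0.14  0.02 -0.99] F [-0.5 -0.1 -0.9] gap 0.05956117698914164 tips 0.0726 q [ 0.08  0.61 -0.37  2.09  0.61  0.39 -2.19]
```

Request:
{"api": "apply_moves", "payload": {"targets": [[0.3,0,-0.05,0.007,0,0,0],[0.3,0,-0.05,0.007,0,0,0],[0.3,0,0,0,0,0,0]]}}

```text
time_s: 16.7
tool_pos: [0.5296, 0.0658, 0.0967]
tool_rot: [0.757, -0.65, 0.046, -0.053]
contact_force: [-3.0, -0.9, 1.8]
finger_gap: 0.0597
```

Request:
{"api": "apply_moves", "payload": {"targets": [[0.3,0,-0.04,0.005,0,0,0],[0.3,0,-0.04,0.005,0,0,0],[0.3,0,0,0,0,0,0]]}}

```text
time_s: 16.95
tool_pos: [0.5312, 0.0659, 0.0966]
tool_rot: [0.757, -0.65, 0.046, -0.052]
contact_force: [-6.9, -0.7, 4.8]
finger_gap: 0.0599
```

Request:
{"api": "apply_moves", "payload": {"targets": [[0.3,0,-0.04,0.005,0,0,0],[0.3,0,-0.04,0.005,0,0,0],[0.3,0,0,0,0,0,0]]}}

```text
time_s: 17.2
tool_pos: [0.5316, 0.066, 0.0962]
tool_rot: [0.757, -0.65, 0.045, -0.05]
contact_force: [-14.6, -1.0, 8.5]
finger_gap: 0.0596
```

Stalled firmly on the kerb. Backing away to check.

Request:
{"api": "apply_moves", "payload": {"targets": [[0.3,0,0.3,-0.04,0,0,0],[0.3,0,0.6,-0.08,0,0,0],[0.3,0,0.5,-0.5,0,0,0],[0.3,0,0.2,-0.8,0,0,0],[0.3,0,0,-0.8,0,0,0],[0.3,0,0,-0.8,0,0,0],[0.3,0,0,-0.8,0,0,0],[0.3,0.3,0,-0.8,0,0,0]]}}

```text
time_s: 17.87
tool_pos: [0.4703, 0.0494, 0.2291]
tool_rot: [0.757, -0.649, 0.047, -0.055]
contact_force: [-0.2, -0.8, -0.0]
finger_gap: 0.0601
```

Run:
```python
from h import *
st()
c,p=caddy([.6,.09,.07],[.6,.09,.15])
t=cams.capture("top"); 
m=blob(t,*LID,proj(t,[[.6,.09,.07]])[0],40); pt,e=fit(t,m,.05,.08,.07,[.6,.09,.15]); print("top",w2k(pt),pt[2]-KA,e)
for n in("bowl","brush"):
  o=cams.mark_of(n,t)[0]["at"]; print(n,onplane(t,[[o[1],o[0]]],0)[0])
a=cv2.resize(t["image"][185:265,230:360],(780,480),interpolation=cv2.INTER_CUBIC)
save("t5",a); save("s5",cv2.resize(c["image"][190:310,290:450],(800,600),interpolation=cv2.INTER_CUBIC))
```

```text
t 17.87 tip [0.481 0.051 0.157] kerbfr [-0.195  0.109] yaw -81.2 z [ 0.14  0.02 -0.99] F [-0.2 -0.8 -0. ] gap 0.06008067008957068 tips 0.0726 q [ 0.31  0.35 -0.62  2.09  0.36  0.65 -1.97]
caddy kerbfr [-0.072   0.1222] rel yaw 0.005 res 0.005
top [-0.07299352  0.11959528] -0.001007947230345474 0.0015118805422056473
bowl [0.59817947 0.08056782 0.        ]
brush [ 0.41998025 -0.34246036  0.        ]
```

View pics/t5.png

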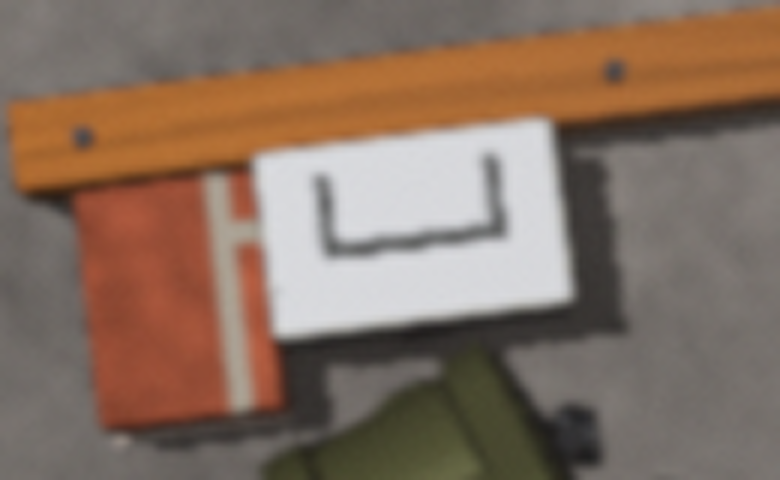

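View pics/s5.png

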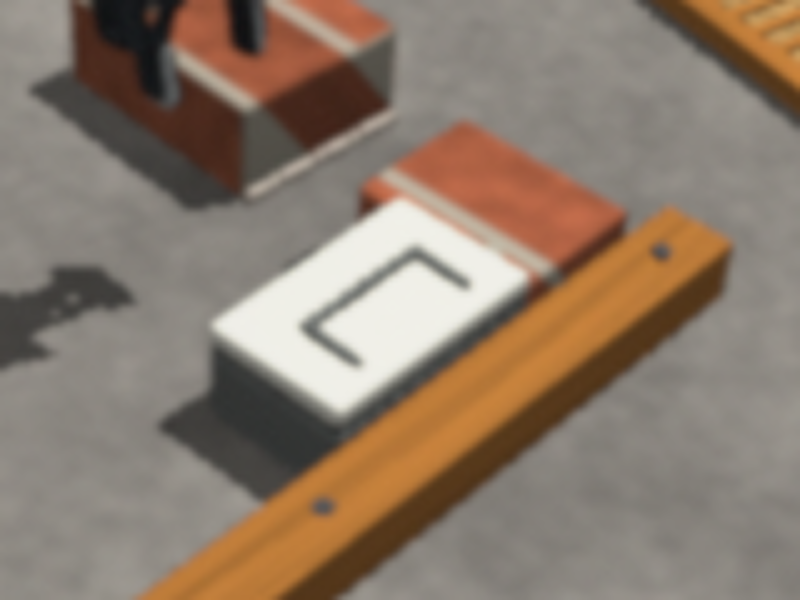

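It looks flush on both stops, and the top fit agrees: u=-0.073, v=0.120, relative yaw -0.001. The earlier end push peaked at only 8 N, so I'll do one confirming push on the end.

Run:
```python
from h import *
b=plan([*k2w(-.078,.0),.14],KA,.14,16,.3)
b=plan([*k2w(-.078,.0),.024],KA,.14,8,.3,start=b)
```

```text
max [0.359 0.259 0.072 0.001 0.007 0.047]
[0.3, 0.242, -0.259, 0.072, -0.0, -0.007, -0.047]
[0.3, 0.267, -0.234, 0.068, -0.0, -0.007, -0.046]
[0.3, 0.289, -0.207, 0.064, -0.0, -0.007, -0.047]
[0.3, 0.309, -0.177, 0.06, -0.0, -0.007, -0.046]
[0.3, 0.326, -0.147, 0.055, -0.0, -0.007, -0.047]
[0.3, 0.339, -0.114, 0.05, -0.0, -0.007, -0.046]
[0.3, 0.349, -0.081, 0.045, -0.0, -0.007, -0.046]
[0.3, 0.356, -0.047, 0.04, -0.0, -0.007, -0.047]
[0.3, 0.359, -0.011, 0.035, -0.0, -0.007, -0.046]
[0.3, 0.359, 0.023, 0.03, -0.0, -0.006, -0.047]
[0.3, 0.356, 0.059, 0.025, -0.001, -0.007, -0.046]
[0.3, 0.349, 0.092, 0.02, -0.0, -0.006, -0.047]
[0.3, 0.338, 0.126, 0.016, -0.001, -0.007, -0.046]
[0.3, 0.325, 0.158, 0.012, -0.0, -0.006, -0.047]
[0.3, 0.307, 0.19, 0.008, -0.001, -0.007, -0.046]
[0.3, 0.288, 0.218, 0.003, -0.0, -0.006, -0.047]
max [0.001 0.068 0.479 0.    0.    0.   ]
[0.3, -0.001, 0.068, 0.479, -0.0, -0.0, 0.0]
[0.3, -0.0, 0.067, 0.479, -0.0, -0.0, 0.0]
[0.3, -0.001, 0.068, 0.478, -0.0, -0.0, 0.0]
[0.3, -0.0, 0.067, 0.479, -0.0, -0.0, 0.0]
[0.3, -0.001, 0.068, 0.478, -0.0, -0.0, 0.0]
[0.3, -0.0, 0.067, 0.479, -0.0, -0.0, 0.0]
[0.3, -0.001, 0.068, 0.478, -0.0, -0.0, 0.0]
[0.3, -0.0, 0.067, 0.479, -0.0, -0.0, 0.0]
```

Request:
{"api": "apply_moves", "payload": {"targets": [[0.3,0.24,-0.26,0.05,0,-0.007,-0.047],[0.3,0.27,-0.23,0.05,0,-0.007,-0.046],[0.3,0.29,-0.21,0.05,0,-0.007,-0.047],[0.3,0.31,-0.18,0.05,0,-0.007,-0.046],[0.3,0.33,-0.15,0.05,0,-0.007,-0.047],[0.3,0.34,-0.11,0.05,0,-0.007,-0.046],[0.3,0.35,-0.08,0.04,0,-0.007,-0.046],[0.3,0.36,-0.05,0.04,0,-0.007,-0.047]]}}

```text
time_s: 18.73
tool_pos: [0.5423, -0.0005, 0.22]
tool_rot: [0.949, -0.308, 0.019, -0.069]
contact_force: [0.3, 0.1, -0.1]
finger_gap: 0.0597
```

Request:
{"api": "apply_moves", "payload": {"targets": [[0.3,0.36,-0.01,0.03,0,-0.007,-0.046],[0.3,0.36,0.02,0.03,0,-0.006,-0.047],[0.3,0.36,0.06,0.02,0,-0.007,-0.046],[0.3,0.35,0.09,0.02,0,-0.006,-0.047],[0.3,0.34,0.13,0.02,0,-0.007,-0.046],[0.3,0.32,0.16,0.01,0,-0.006,-0.047],[0.3,0.31,0.19,0.01,0,-0.007,-0.046],[0.3,0.29,0.22,0,0,-0.006,-0.047]]}}

```text
time_s: 19.4
tool_pos: [0.6146, -0.0484, 0.2112]
tool_rot: [0.994, 0.079, -0.007, -0.073]
contact_force: [-0.5, -0.0, 0.5]
finger_gap: 0.0597
```

Run:
```python
from h import *
st()
b=plan([*k2w(-.078,.0),.024],KA,.14,8,.3)
```

```text
t 19.4 tip [ 0.613 -0.038  0.139] kerbfr [-0.078  0.001] yaw 9.1 z [-0.02  0.14 -0.99] F [-0.5 -0.   0.5] gap 0.059679420236019715 tips 0.0726 q [ 0.69  0.8  -1.09  1.62  0.61  1.15 -0.35]
max [0.001 0.071 0.476 0.001 0.001 0.001]
[0.3, 0.0, 0.07, 0.475, -0.0, 0.0, 0.0]
[0.3, 0.0, 0.071, 0.475, -0.0, 0.0, 0.0]
[0.3, 0.0, 0.07, 0.475, -0.001, 0.0, 0.0]
[0.3, 0.0, 0.07, 0.476, -0.0, 0.0, 0.001]
[0.3, 0.001, 0.069, 0.476, -0.001, 0.0, 0.0]
[0.3, 0.0, 0.069, 0.476, -0.0, 0.0, 0.001]
[0.3, 0.001, 0.068, 0.475, -0.001, 0.001, 0.0]
[0.3, -0.0, 0.068, 0.476, -0.0, 0.0, 0.001]
```

Request:
{"api": "apply_moves", "payload": {"targets": [[0.3,0,0.07,0.47,0,0,0],[0.3,0,0.07,0.47,0,0,0],[0.3,0,0.07,0.47,0,0,0],[0.3,0,0.07,0.47,0,0,0],[0.3,0,0.07,0.47,0,0,0],[0.3,0,0.07,0.47,0,0,0],[0.3,0,0.07,0.47,0,0,0],[0.3,0,0.07,0.47,0,0,0]]}}

```text
time_s: 20.07
tool_pos: [0.614, -0.0485, 0.0977]
tool_rot: [0.994, 0.077, -0.006, -0.073]
contact_force: [1.0, -0.5, -0.2]
finger_gap: 0.06
```

Request:
{"api": "apply_moves", "payload": {"targets": [[0.3,0,-0.13,0.017,0,0,0],[0.3,0,-0.13,0.017,0,0,0],[0.3,0,-0.13,0.017,0,0,0],[0.3,0,-0.13,0.017,0,0,0],[0.3,0,-0.13,0.017,0,0,0],[0.3,0,-0.13,0.017,0,0,0],[0.3,0,0,0,0,0,0]]}}

```text
time_s: 20.65
tool_pos: [0.6105, -0.0239, 0.1003]
tool_rot: [0.994, 0.078, -0.005, -0.073]
contact_force: [-0.5, 0.9, 0.1]
finger_gap: 0.0597
```

Request:
{"api": "apply_moves", "payload": {"targets": [[0.3,0,-0.06,0.008,0,0,0],[0.3,0,-0.06,0.008,0,0,0],[0.3,0,-0.06,0.008,0,0,0],[0.3,0,0,0,0,0,0]]}}

```text
time_s: 20.98
tool_pos: [0.61, -0.0215, 0.0997]
tool_rot: [0.995, 0.076, -0.005, -0.072]
contact_force: [0.0, -4.6, 2.3]
finger_gap: 0.0594
```

Request:
{"api": "apply_moves", "payload": {"targets": [[0.3,0,-0.05,0.007,0,0,0],[0.3,0,-0.05,0.007,0,0,0],[0.3,0,0,0,0,0,0]]}}

```text
time_s: 21.23
tool_pos: [0.6099, -0.0211, 0.0997]
tool_rot: [0.995, 0.075, -0.005, -0.07]
contact_force: [0.5, -11.9, 5.7]
finger_gap: 0.0597
```

Request:
{"api": "apply_moves", "payload": {"targets": [[0.3,0,-0.04,0.005,0,0,0],[0.3,0,0,0,0,0,0]]}}

```text
time_s: 21.4
tool_pos: [0.6099, -0.021, 0.0997]
tool_rot: [0.995, 0.075, -0.005, -0.069]
contact_force: [1.5, -14.7, 6.6]
finger_gap: 0.0599
```

It's solid against the block: 15 N with no further motion. Retreating clear.

Request:
{"api": "apply_moves", "payload": {"targets": [[0.3,0,0.3,-0.04,0,0,0],[0.3,0,0.6,-0.08,0,0,0],[0.3,-0.2,0.3,-0.6,0,0,0],[0.3,-0.3,0,-0.8,0,0,0],[0.3,-0.5,0,-0.8,0,0,0],[0.3,-0.7,0,-0.8,0,0,0],[0.3,-0.7,0,-0.8,0,0,0],[0.3,-0.7,0,-0.8,0,0,0]]}}

```text
time_s: 22.07
tool_pos: [0.5247, -0.0855, 0.2353]
tool_rot: [0.994, 0.077, -0.006, -0.073]
contact_force: [0.0, -0.5, 0.1]
finger_gap: 0.0599
```

Request:
{"api": "apply_moves", "payload": {"targets": [[0.3,-0.5,0.5,-0.3,0,0,0],[0.3,-0.5,0.5,-0.3,0,0,0],[0.3,-0.3,0.5,-0.3,0,0,0],[0.3,0,0.5,-0.3,0,0,0],[0.3,0,0,0,0,0,0],[0.3,0,0,0,0,0,0]]}}

```text
time_s: 22.57
tool_pos: [0.4972, -0.156, 0.2614]
tool_rot: [0.994, 0.076, -0.005, -0.073]
contact_force: [0.0, 0.1, 0.0]
finger_gap: 0.0597
```

Run:
```python
from h import *
import pickle
st()
c,p=caddy([.6,.09,.07],[.6,.09,.15]); t=cams.capture("top")
m=blob(t,*LID,proj(t,[[.6,.09,.07]])[0],40); pt,e=fit(t,m,.05,.08,.07,[.6,.09,.15]); print("top",w2k(pt),pt[2]-KA,e)
for n in("bowl","brush","washboard","basin"):
  for o in cams.mark_of(n,t)[:2]: a=o["at"]; print(n,round(o["score"],2),np.round(onplane(t,[[a[1],a[0]]],0)[0],3))
save("t6",cv2.resize(t["image"][160:350,190:460],None,fx=2.9,fy=2.9,interpolation=cv2.INTER_CUBIC))
```

```text
t 22.57 tip [ 0.496 -0.146  0.19 ] kerbfr [-0.21  -0.088] yaw 8.7 z [-0.02  0.14 -0.99] F [0.  0.1 0. ] gap 0.05971043919783996 tips 0.0726 q [ 1.05  0.67 -1.22  1.78  0.52  1.16 -0.17]
caddy kerbfr [-0.0721  0.1221] rel yaw 0.004 res 0.005
top [-0.0728988   0.11986778] 0.001057140547215174 0.001508439612974287
bowl 0.67 [ 0.625 -0.288  0.   ]
brush 0.71 [0.46  0.585 0.   ]
brush 0.43 [ 0.42 -0.34  0.  ]
washboard 0.81 [0.465 0.597 0.   ]
basin 0.97 [ 0.422 -0.621  0.   ]
```

View pics/t6.png

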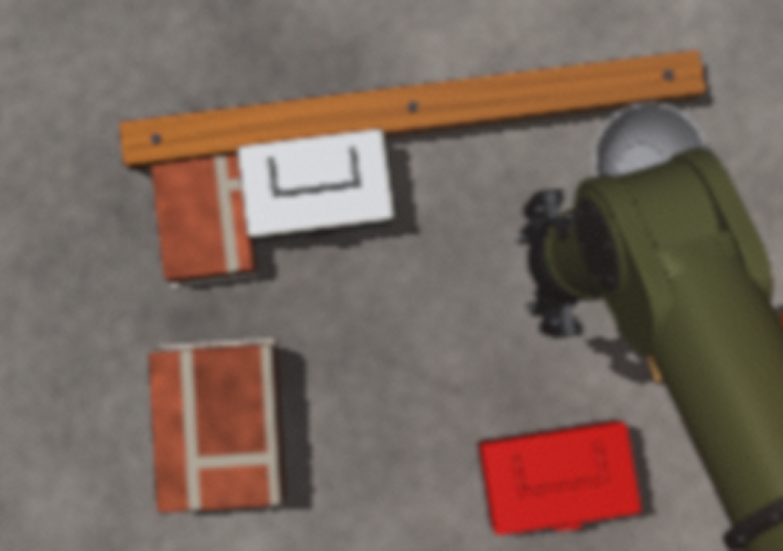

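The picture shows the caddy at (318,182) in the corner, square to the kerb and against the small block. The bowl hasn't moved and the hand is clear.

```bash
python3 -c "
from cell import bot
print(bot.job_done())"
```

```text
the job is handed in; nothing more can be done
None
```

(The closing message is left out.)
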